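# Pry open the brush box beside the bowl

## Task

Take the spatula from the plank and use its blade in the notch to lever open the lid of the box that the upturned bowl stands beside, swinging it back until it stands upright or beyond, then lay the spatula down flat on the plank again. Only the spatula may touch the boxes and lids, never the gripper or arm; keep the other box shut, and leave the bowl, the tin and the round board where they are.

Things in the scene. Friction and masses are not known exactly. Their poses are not given: they have to be found in the camera images.
- box_left: the left (+y) wooden box, fixed to the bench: 140 (x, depth) x 170 (y) x 100 high, plus a flush 10 thick plywood lid without handle on top; walls 8 thick. Origin: centre of its underside; -x is the front, facing the robot, +x the hinge side, z up. Amid the front wall's top edge, under the lid, a pry notch 70 wide, 12 high opens into the hollow inside (brushes lie in it, all lower than 25)
- box_right: the right (-y) wooden box, fixed to the bench: 140 (x, depth) x 170 (y) x 100 high, plus a flush 10 thick plywood lid without handle on top; walls 8 thick. Origin: centre of its underside; -x is the front, facing the robot, +x the hinge side, z up. Amid the front wall's top edge, under the lid, a pry notch 70 wide, 12 high opens into the hollow inside (brushes lie in it, all lower than 25)
- box_left_notch (a point): middle of the sill (bottom edge) of the left box's pry notch, at the outer front face, 88 above the bench; the notch rises 12 from here to the lid's underside
- box_right_notch (a point): the same point of the right box
- lid_left (a joint): hinge of the left box's lid: 0 shut, pi/2 upright, 1.95 at its stop. Lid 140 x 170 x 10, 0.15 kg; hinge line: top edge of the box's rear wall, 70 behind the box's centre, 100 above the bench, along the box's y. Stiff: the lid stays at any angle where it is left; raising its front edge takes about 2.2 N
- lid_right (a joint): hinge of the right box's lid: 0 shut, pi/2 upright, 1.95 at its stop. Lid 140 x 170 x 10, 0.15 kg; hinge line: top edge of the box's rear wall, 70 behind the box's centre, 100 above the bench, along the box's y. Stiff: the lid stays at any angle where it is left; raising its front edge takes about 2.2 N
- lid_left_edge (a point): middle of the left lid's front edge, on its underside, 140 from the hinge; moves with the lid
- lid_right_edge (a point): the same point of the right lid
- spatula: spatula, 200 long, about 0.12 kg: wooden handle 100 (x) x 24 (y) x 26 high, then a flat steel blade 100 long, 34 wide, 3 thick, its middle plane 13 above the handle's underside. Origin: centre of the handle's underside; +x towards the blade (from x = 50 to 150), z up as it lies; centre of mass about x = 25. Starts flat on the plank, blade away from the robot
- spatula_tip (a point): middle of the blade's end, 150 ahead of the spatula's origin and 13 above its underside
- plank: pale wooden plank fixed on the bench in front of the robot, 280 (x) x 100 (y) x 12 high, on which the spatula lies. Origin: centre of its underside, 12 below its top face
- bowl: loose upturned black bowl, a dome 110 across and 71 high with a narrow foot ring on top. Origin: centre of its underside. It stands about 160 from the centre of one box, on that box's outer side (away from the plank)
- tin: loose dark plain tin, an upright cylinder 80 across and 90 high. Origin: centre of its underside. It stands in the same way beside the other box
- round_board: loose round wooden board 160 across and 20 thick, lying on the bench beyond the plank. Origin: centre of its underside
Mind the look-alikes: they are no part of the job. Of the things like the spatula, leave any that is green; of the rest the smaller one is meant.

How it is judged:
By the outcome, as a careful person would: the job done as asked, in the order asked, and still so for the second after the job is handed in, with the robot touching nothing.
It also fails if it takes over 64 s, if anything falls off the work surface, if the arm or the gripper's body presses on something with over 40 N, if the wrist force passes 120 N, or if a joint passes its speed limit or range.

## Robot

A 7-joint arm with a two-finger parallel gripper is mounted at the origin on the work surface. World frame = base frame: x ahead of the robot, y to its left, z up, the work surface at z = 0. Lengths are in m, angles in rad, forces in N, time in s.
With the tool pointing down it reaches from about 0.425 to 0.925 m from the base axis. Payload 6.8 kg.
Tool frame: the origin (TCP) lies on the centre line of the jaws, within the pads' length; the fingertips stand arm.finger_overhang ahead of it and the grasp point (between the pads) lies 5 mm behind it (arm.finger_overhang is the distance from the TCP to the fingertips, in m); z points along the fingers, y is the line along which they close (so a half turn about z gives the same grasp; the last joint's range is limited). The gripper opens to 88 mm and grips with 3 to 60 N. Pads are 20 mm wide; open, the fingers measure 115 mm over their backs; the gripper's body (75 mm by 178 mm) begins 61 mm behind the grasp point.
Start: joints at [-1.457, 0.477, 0.022, 1.555, -0.011, 1.109, -0.083], TCP at [0.148, 0.658, 0.237] pointing down, gripper open.
Joint ranges: [-2.96, 2.96], [-0.34, 2.1], [-1.41, 1.46], [0.24, 2.44], [-1.37, 4.51], [0.17, 1.92], [-2.96, 2.96]. Speed limits (rad/s): [2.39, 2.39, 3.14, 3.14, 3.14, 3.14, 3.14].

## Interface

Orientations are given as a rotation vector (axis times angle).
In Python, from rig import arm gives the robot as it stands. The module is installed in compiled form; this text tells all that it offers.
- The arm moves only by the tool carry_out, never from a script. Its argument "increments" is one flat list of numbers, 5 for each row, row after row: the closure, from -1 (fully open) to 1 (shut), then the shift along the world's x, y, z in mm, then the turn about the world's z in rad. A call has exactly 8 rows; each row shifts and turns the commanded pose from where the row before left it; what a row does not reach is not made up. A row lasts 1/10 s, in which the tool goes at most 50 mm and 8.59 degrees, less where a joint would pass 70% of its speed; a pose out of reach is approached as far as the arm can. A call is refused whole if a number of a shift passes 50 or a number of a turn 0.15, either way. A call with a gripper value outside its range is refused whole. The fingers move at their own pace and stop on an object; "newtons" is the grip in N (left out, the last holds). Time passes only in rows, so rows that do not move let the fingers close, or fill a call up. It gives the time, the measured TCP pose, the force, the opening and the grip force at its end, in the units of the state.
- arm.read_state(): the state, without advancing time (a new reading comes with each control period).
- arm.capture(name): name is "scene" or "top" or "wrist"; returns a dict with "img" (420x560x3 uint8, red, green, blue), "depth" (420x560 float32, m along the optical axis (not along the pixel's ray), 0 where there is no reading), "K" (3x3 intrinsics, pixels), "R" (3x3) and "t" (3): a world point X has camera coordinates R X + t. Camera axes: x right, y down, z forward; pixel columns grow to the right and rows downward; lengths in m; the calibration is good to about 2 mm. A picture is of the moment at which its call begins.
- arm.hand_in(): hands the job in; it is judged then, once.
The state is a dict: "time": time; "joint_pos": joint angles; "joint_velocities": joint speeds; "tau": joint torques, N m; "position": TCP position; "orientation": TCP orientation; "force": force on the tool from outside, world axes, zero at the start; "ft_torque": the same for the moment, N m; "finger_gap": finger opening in m; "grasp_force": force on a finger pad.
Only numpy, scipy, OpenCV 4.12 (cv2) and the standard library are available. Lean on these libraries where they do the work, as an engineer would, in place of code of your own. Each camera call takes 0.05 s, during which the arm holds its last target. There are 200 camera calls.

## Working session

There is one attempt and no reset: what is moved stays moved. The work goes in short steps, Python scripts to look and compute and a tool call to move; the robot and the scene stay as the last step left them, time stands still between calls to the robot, and variables do not carry over. Pictures are saved under pics/ and viewed, at most 10 in all, crops included, and the job is handed in when it is done.

Besides the shell and the picture viewer there is one more tool, called after "Call:" as name(argument=value, ...), one argument or row to a line, values as JSON. carry_out: Moves the arm, as the interface text tells. Its arguments: {"type":"object","properties":{"increments":{"type":"array"},"newtons":{"type":"number"}},"required":["increments"]}

```bash
mkdir -p pics; cat > h.py <<'E'
import numpy as np, cv2
from rig import arm
def snap(n,f):
    c=arm.capture(n); np.savez(f'{f}.npz',**c); cv2.imwrite(f'pics/{f}.png',c['img'][:,:,::-1]); return c
def px(c,u,v):
    d=np.median([x for x in np.asarray(c['depth'])[v-1:v+2,u-1:u+2].ravel() if x>0] or [0])
    p=np.linalg.inv(c['K'])@[u,v,1]*d
    return c['R'].T@(p-c['t'])
def cloud(c):
    d=c['depth'];v,u=np.mgrid[:d.shape[0],:d.shape[1]]
    P=(np.stack([u,v,np.ones_like(u)],-1)@np.linalg.inv(c['K']).T)*d[...,None]
    return (P-c['t'])@c['R']
E
python3 - <<'E'
from h import *
snap('scene','s0');snap('top','t0');s=arm.read_state();print(s,arm.finger_overhang)
E
```

```text
{'time': 0.1, 'joint_pos': array([-1.45707208,  0.47770756,  0.02234782,  1.55631064, -0.01149314,
        1.10925171, -0.08307164]), 'joint_velocities': array([-0.00151316, -0.00301075,  0.00185061, -0.00376661, -0.0004299 ,
       -0.00084683,  0.00091186]), 'tau': array([ 4.26851868e-03, -5.84097075e+01,  1.53946146e+00, -2.73316509e+01,
       -5.43624326e-02,  1.30428228e-02,  4.18060552e-05]), 'position': array([0.14841104, 0.65798234, 0.23580334]), 'orientation': array([-3.47647060e-01, -3.12224487e+00,  2.43171083e-03]), 'force': array([0.08715709, 0.36307966, 0.97198604]), 'ft_torque': array([ 0.019875  , -0.03891893,  0.00284037]), 'grasp_force': 0.0, 'finger_gap': 0.0879352196558976} 0.014
```

View pics/s0.png

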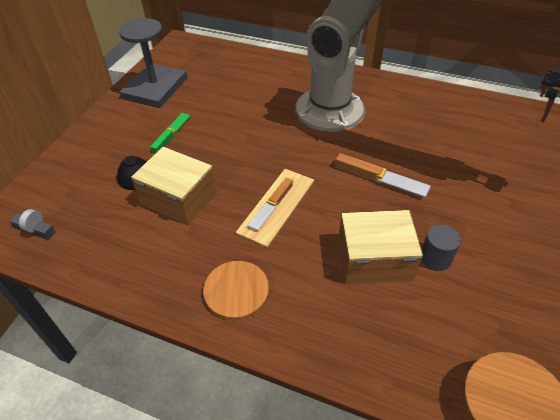

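View pics/t0.png

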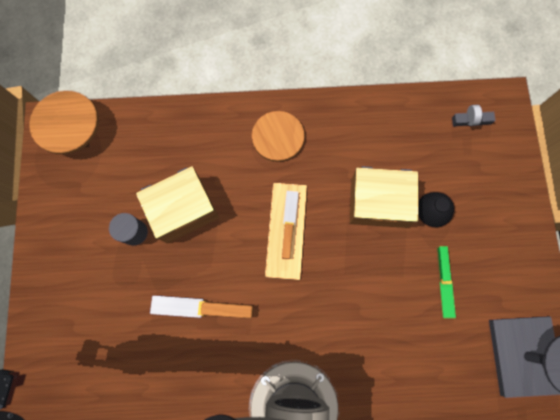

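The top view shows three spatula-like things: small orange/steel on the plank (290,225), big orange/steel (200,307) and green (447,282). The small one on the plank is meant. The bowl (436,209) stands beside the right box (386,194), the tin (125,228) beside the left one.

```bash
python3 - <<'E'
from h import *
c=dict(np.load('t0.npz'));P=cloud(c);hsv=cv2.cvtColor(c['img'],cv2.COLOR_RGB2HSV)
def win(u0,u1,v0,v1):
    m=np.zeros(P.shape[:2],bool);m[v0:v1,u0:u1]=1;return m&(c['depth']>0)
def rect(n,m):
    q=P[m];r=cv2.minAreaRect((q[:,:2]*1000).astype(np.float32))
    print(n,m.sum(),'z',np.median(q[:,2]).round(4),np.round(r[0],1),np.round(r[1],1),round(r[2],2));print(cv2.boxPoints(r).round(0).tolist())
z=P[...,2]
rect('lidR',win(340,430,155,235)&(z>.1)&(abs(z-.11)<.008))
rect('lidL',win(130,220,160,245)&(abs(z-.11)<.008))
rect('plank',win(258,315,175,288)&(z>.006)&(z<.05))
rect('handle',win(270,310,210,270)&(z>.031)&(z<.06))
rect('blade',win(270,310,180,230)&(z>.02)&(z<.031)&(hsv[...,1]<80))
rect('bowl',win(415,460,185,232)&(z>.008)&(z<.1)&(hsv[...,2]<60))
rect('board',win(245,310,105,165)&(z>.012)&(z<.04))
for n,uv in dict(tip=(292,193),handleend=(287,256)).items(): print(n,px(c,*uv))
i=c['img'][170:290,250:430][:,:,::-1];cv2.imwrite('pics/crop0.png',cv2.resize(i,None,fx=4,fy=4,interpolation=2))
from scipy.spatial.transform import Rotation as R
print(R.from_rotvec(arm.read_state()['orientation']).as_matrix().round(3))
E
```

```text
lidR 3117 z 0.1108 [ 557.7 -287. ] [170.3 148. ] 83.0
[[474.0, -363.0], [621.0, -381.0], [642.0, -211.0], [495.0, -193.0]]
lidL 3129 z 0.1105 [567.8 297.7] [148.6 170.7] 23.85
[[465.0, 346.0], [534.0, 190.0], [670.0, 250.0], [601.0, 406.0]]
plank 3251 z 0.0135 [488.4  -3.7] [164.5 325.1] 86.69
[[321.0, -76.0], [646.0, -95.0], [655.0, 69.0], [331.0, 88.0]]
handle 324 z 0.0383 [470.4 -10.9] [ 29.5 141.2] 81.3
[[398.0, -15.0], [538.0, -36.0], [542.0, -7.0], [403.0, 14.0]]
blade 339 z 0.0269 [550.6 -23.1] [34.  96.9] 81.32
[[500.0, -33.0], [596.0, -47.0], [601.0, -14.0], [505.0, 1.0]]
bowl 984 z 0.052 [ 516.5 -446. ] [97.2 91.6] 77.79
[[461.0, -484.0], [551.0, -503.0], [571.0, -408.0], [482.0, -389.0]]
board 2018 z 0.0207 [779.4   3.8] [157.5 158.3] 21.51
[[677.0, 49.0], [735.0, -99.0], [882.0, -41.0], [824.0, 106.0]]
tip [ 0.5911103  -0.0290742   0.02665757]
handleend [ 0.40484337 -0.00421614  0.03887336]
[[-0.976  0.22  -0.   ]
 [ 0.22   0.976 -0.002]
 [-0.    -0.002 -1.   ]]
```

View pics/crop0.png

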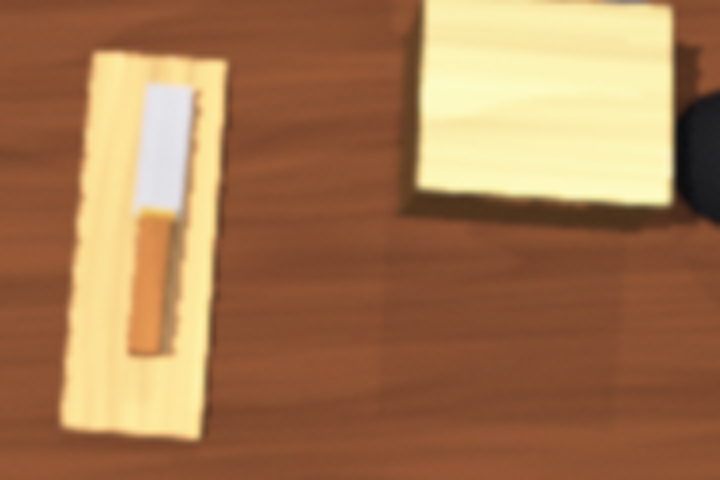

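The crop confirms it: small spatula, orange handle (150,285), steel blade (165,150), on the pale plank. The lid's near edge runs along (545,197).

Call:
carry_out(
  increments=[-1,25,-40,0,0.01,-1,25,-40,0,0.01,-1,25,-40,0,0.01,-1,25,-40,0,0.01,-1,25,-40,0,0.01,-1,25,-40,0,0.01,-1,25,-40,0,0.01,-1,25,-40,0,0],
  newtons=60,
)

```text
time: 0.9
position: [0.3491, 0.3365, 0.2365]
orientation: [-0.238, -3.132, 0.0]
force: [1.0, 0.6, 0.1]
finger_gap: 0.0879
grasp_force: 0.0
```

Call:
carry_out(
  increments=[-1,19,-46,0,0,-1,19,-46,0,0,-1,19,-46,0,0,-1,19,-46,0,0,-1,19,-46,0,0,-1,19,-46,0,0,-1,19,-46,0,0,-1,1,-29,0,0],
)

```text
time: 1.7
position: [0.4838, -0.0163, 0.2368]
orientation: [0.244, 3.131, -0.002]
force: [0.4, 0.2, -0.4]
finger_gap: 0.0881
grasp_force: 0.0
```

```bash
python3 - <<'E'
from h import *
c=snap('wrist','w0');s=arm.read_state()
from scipy.spatial.transform import Rotation as R
print(s['position'],R.from_rotvec(s['orientation']).as_matrix().round(3),s['joint_pos'].round(2))
E
```

```text
[ 0.4826876  -0.02037046  0.23674832] [[-0.987  0.159  0.   ]
 [ 0.159  0.987 -0.003]
 [-0.001 -0.003 -1.   ]] [-0.5   0.16  0.46  2.03 -0.08  0.97  1.42]
```

View pics/w0.png

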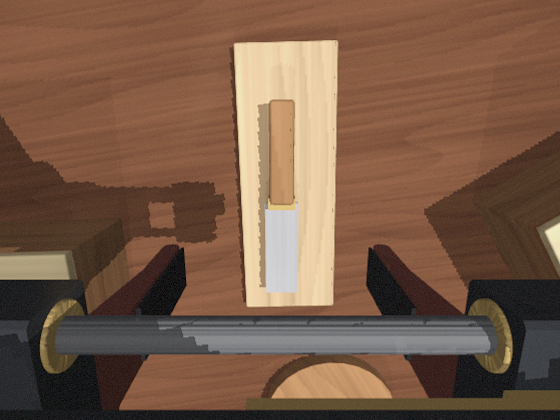

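The wrist view shows the handle from (282,100) to (282,206), the blade end at (282,292), and the plank corners at (235,43), (338,41), (333,305), (247,307).

```bash
python3 - <<'E'
from h import *
c=dict(np.load('w0.npz'))
Ki=np.linalg.inv(c['K'])
def onz(u,v,z):
    r=c['R'].T@(Ki@[u,v,1]);o=-c['R'].T@c['t'];return (o+r*(z-o[2])/r[2])[:2]*1000
for n,a in dict(h0=(282,100,.038),h1=(283,206,.038),tip=(282,292,.0265),bl=(265,250,.0265),br=(299,250,.0265),hl=(270,150,.038),hr=(294,150,.038),p1=(235,43,.012),p2=(338,41,.012),p3=(333,305,.012),p4=(247,307,.012)).items(): print(n,onz(*a).round(1),(px(c,*a[:2])*1000).round(1))
E
```

```text
h0 [400.1   3.2] [400.    3.2  35.6]
h1 [499.  -10.9] [500.2 -11.   33.1]
tip [596.8 -26.6] [604.9 -27.5  10.7]
bl [546.  -36.9] [546.4 -37.   25.5]
br [551.6  -1.6] [557.3  -1.4  11.5]
hl [443.1 -14.9] [443.2 -14.9  36.2]
hr [446.6   7.6] [449.    8.5  11.9]
p1 [341.1 -32.5] [340.8 -32.6  10.4]
p2 [354.5  64.2] [352.5  66.5  -0.4]
p3 [629.4  27.7] [637.   28.8  -1.1]
p4 [616.7 -69.9] [ 6.235e+02 -7.210e+01 -6.000e-01]
```

Call:
carry_out(
  increments=[-1,-2,5,-20,0,-1,0,4,-30,0,-1,0,0,-40,0,-1,0,0,-40,0,-1,0,0,-20,0,-1,0,0,-5,0,-1,0,0,0,0,-1,0,0,0,0],
)

```text
time: 2.55
position: [0.4813, -0.0034, 0.0827]
orientation: [0.238, 3.131, 0.001]
force: [-0.3, 0.8, -0.4]
finger_gap: 0.0877
grasp_force: 0.0
```

```bash
python3 - <<'E'
from h import *
s=arm.read_state();print(s['position'],s['orientation'],s['force'])
E
```

```text
[ 0.48125011 -0.00340911  0.08267529] [2.38234780e-01 3.13099192e+00 7.91237611e-04] [-0.34745416  0.75092733 -0.35160157]
```

Call:
carry_out(
  increments=[-1,-1,-6,-10,0,-1,0,0,-15,0,-1,0,0,-15,0,-1,0,0,-10,0,-1,0,0,-4,0,-1,0,0,0,0,1,0,0,0,0,1,0,0,0,0],
  newtons=60,
)

```text
time: 3.35
position: [0.4799, -0.0095, 0.0282]
orientation: [0.238, 3.132, 0.0]
force: [-0.2, -0.2, -0.0]
finger_gap: 0.0747
grasp_force: 0.0
```

Call:
carry_out(
  increments=[1,0,0,0,0,1,0,0,0,0,1,0,0,0,0,1,0,0,0,0,1,0,0,0,0,1,0,0,0,0,1,0,0,0,0,1,0,0,0,0],
)

```text
time: 4.15
position: [0.4795, -0.0096, 0.0276]
orientation: [-0.238, -3.133, 0.0]
force: [-0.1, 0.4, 0.1]
finger_gap: 0.0237
grasp_force: 60.0
```

Call:
carry_out(
  increments=[1,0,0,10,0,1,0,0,25,0,1,0,0,35,0,1,0,0,40,0,1,0,0,40,0,1,0,-10,20,0.01,1,0,-20,0,0.01,1,0,-30,0,0.01],
)

```text
time: 4.95
position: [0.4799, -0.0687, 0.1991]
orientation: [0.185, 3.134, 0.002]
force: [-0.1, 0.2, -1.1]
finger_gap: 0.0237
grasp_force: 60.0
```

Call:
carry_out(
  increments=[1,-15,-35,0,0,1,-25,-35,0,0,1,-25,-35,0,0,1,-25,-35,0,0,1,-25,-30,0,0,1,-15,-15,0,0,1,-5,-5,0,0,1,0,0,0,0],
)

```text
time: 5.75
position: [0.3441, -0.2597, 0.198]
orientation: [0.194, 3.135, 0.001]
force: [0.2, 0.3, -0.8]
finger_gap: 0.0235
grasp_force: 60.0
```

```bash
python3 - <<'E'
from h import *
c=snap('wrist','w1');c2=snap('scene','s1');s=arm.read_state();print(s['position'],s['orientation'],s['force'])
i=c2['img'][100:260,80:280][:,:,::-1];cv2.imwrite('pics/s1c.png',cv2.resize(i,None,fx=3.5,fy=3.5,interpolation=2))
E
```

```text
[ 0.34542617 -0.25860862  0.19782133] [1.88740312e-01 3.13548210e+00 4.26647228e-04] [ 0.1395663   0.7691938  -0.80084828]
```

View pics/w1.png

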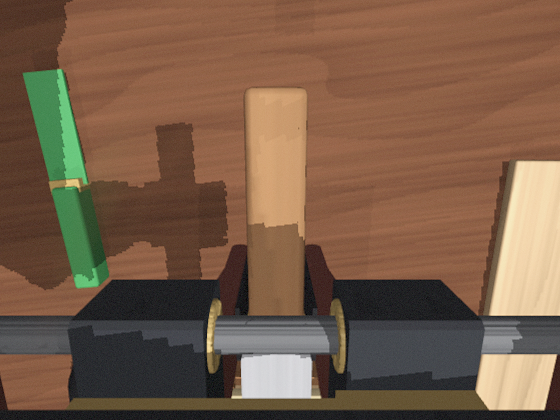

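The wrist view shows the spatula held straight (handle (275,90)–(275,310)); the box is out of its sight. I measure blade and lid together in the top view.

```bash
python3 - <<'E'
from h import *
c=snap('top','t1');P=cloud(c);z=P[...,2]
i=c['img'][150:270,330:480][:,:,::-1];cv2.imwrite('pics/t1c.png',cv2.resize(i,None,fx=5,fy=5,interpolation=2))
q=P[(abs(z-.195)<.008)&(P[...,0]>.38)&(P[...,0]<.6)&(P[...,1]<-.2)&(P[...,1]>-.33)]
print(len(q));r=cv2.minAreaRect((q[:,:2]*1000).astype(np.float32));print(r,cv2.boxPoints(r).round(),np.median(q[:,2]),np.polyfit(q[:,0],q[:,2],1))
m=(abs(z-.11)<.006)&(P[...,0]>.44)&(P[...,0]<.66)&(P[...,1]<-.18)&(P[...,1]>-.4)
l=P[m]
# front edge: min x per y bin
ys=np.arange(-.35,-.20,.01);xs=[np.percentile(l[abs(l[:,1]-y)<.005][:,0],2) for y in ys]
print(np.round(xs,4)*1000, np.polyfit(ys,xs,1)); xb=[np.percentile(l[abs(l[:,1]-y)<.005][:,0],98) for y in ys];print(np.round(xb,4)*1000)
print(arm.read_state()['position'])
E
```

```text
394
((429.5774230957031, -269.3475646972656), (34.0128059387207, 72.1125717163086), 84.40708923339844) [[ 392. -283.]
 [ 464. -290.]
 [ 467. -256.]
 [ 395. -249.]] 0.19757182699321474 [-0.0079217   0.20097898]
[477.6 480.7 480.  482.1 482.7 484.4 485.6 486.7 488.1 490.  491.2 492.
 491.8 494.5 496. ] [0.12435762 0.52171549]
[613.9 620.5 616.6 616.1 617.8 619.3 620.6 622.9 621.4 623.6 632.4 630.6
 631.9 627.5 627.8]
[ 0.34556643 -0.25848315  0.19775469]
```

View pics/t1c.png

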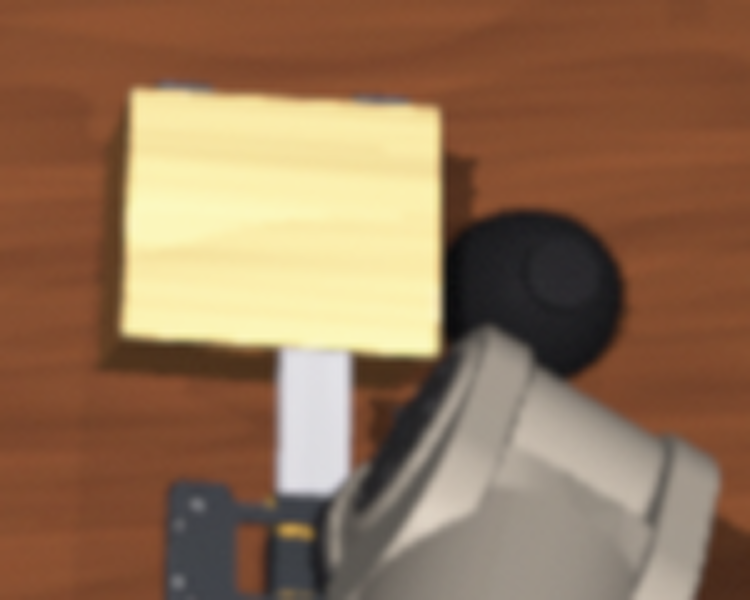

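The top crop shows the blade (315,420) lined up with the lid's front edge middle (285,345), and an arm link at (480,380) near the bowl's side; I check its height first.

```bash
python3 - <<'E'
from h import *
c=dict(np.load('t1.npz'));P=cloud(c)
for u,v in [(100,70),(90,76),(98,68),(85,80),(110,85),(125,90),(130,92),(135,95),(100,115),(60,110),(75,100)]:
    print(u,v,px(c,330+u,150+v).round(3))
print(arm.read_state()['joint_pos'].round(2))
a=P[(P[...,2]>.22)&(P[...,1]<-.15)&(c['depth']>0)];print(a[:,0].max(),a[a[:,0].argmax()],len(a)); b=a[a[:,0]>.35]; print(np.percentile(b[:,2],[0,5,50,100]))
E
```

```text
100 70 [ 0.393 -0.246  0.555]
90 76 [ 0.384 -0.229  0.552]
98 68 [ 0.397 -0.243  0.553]
85 80 [ 0.38  -0.223  0.54 ]
110 85 [ 0.366 -0.257  0.56 ]
125 90 [ 0.357 -0.282  0.556]
130 92 [ 0.353 -0.29   0.555]
135 95 [ 0.347 -0.295  0.561]
100 115 [ 0.314 -0.216  0.616]
60 110 [ 0.354 -0.234  0.29 ]
75 100 [ 0.347 -0.203  0.537]
[-0.09  0.12  0.65  2.18 -0.1   0.86  2.07]
0.40735934952359826 [ 0.40735935 -0.24939362  0.5263109 ] 9697
[0.26744612 0.29009697 0.54966542 0.59316536]
```

Call:
carry_out(
  increments=[1,-2,-2,-10,0,1,0,0,-20,0,1,0,0,-25,0,1,0,0,-25,0,1,0,0,-15,0,1,0,0,-6,0,1,0,0,0,0,1,0,0,0,0],
)

```text
time: 6.7
position: [0.3429, -0.2616, 0.0969]
orientation: [0.191, 3.135, -0.0]
force: [-0.1, -0.5, -1.3]
finger_gap: 0.0238
grasp_force: 60.0
```

```bash
python3 - <<'E'
from h import *
c=snap('top','t2');P=cloud(c);z=P[...,2];s=arm.read_state();print(s['position'],s['orientation'],s['force'])
q=P[(abs(z-.095)<.006)&(P[...,0]>.40)&(P[...,0]<.475)&(P[...,1]<-.25)&(P[...,1]>-.3)]
print(len(q),q[:,:].max(0),np.median(q,0),np.polyfit(q[:,0]-.43,q[:,2],1))
l=P[(abs(z-.11)<.008)&(P[...,0]>.5)&(P[...,0]<.6)&(P[...,1]<-.23)&(P[...,1]>-.34)];print(np.median(l,0))
E
```

```text
[ 0.34303208 -0.26171493  0.09720983] [ 1.90754952e-01  3.13471027e+00 -5.43822141e-04] [-0.18546383  0.64216425 -1.57145167]
278 [ 0.46387571 -0.25325156  0.10092836] [ 0.43027902 -0.27328912  0.09645096] [-0.00298731  0.09640246]
[ 0.54961239 -0.28480375  0.11100369]
```

Call:
carry_out(
  increments=[1,5,-0.6,0,0,1,8,-1,0,0,1,8,-1,0,0,1,8,-1,0,0,1,8,-1,0,0,1,8,-1,0,0,1,5,-0.6,0,0,1,0,0,0,0],
)

```text
time: 7.55
position: [0.3933, -0.2678, 0.0966]
orientation: [0.19, 3.136, -0.0]
force: [0.8, -0.6, -1.5]
finger_gap: 0.0238
grasp_force: 60.0
```

Call:
carry_out(
  increments=[1,0,0,5,0,1,0.4,0,10,0,1,1.3,-0.2,9.8,0,1,2.1,-0.3,9.6,0,1,3,-0.4,9.4,0,1,3.8,-0.5,9.2,0,1,4.5,-0.6,8.7,0,1,0,0,0,0],
)

```text
time: 8.35
position: [0.4091, -0.2702, 0.1597]
orientation: [0.19, 3.133, -0.001]
force: [0.0, -0.1, -0.3]
finger_gap: 0.0237
grasp_force: 60.0
```

```bash
cat > lid.py <<'E'
from h import *
import sys
c=snap('top',sys.argv[1]);P=cloud(c);z=P[...,2];s=arm.read_state();print(s['position'],s['force'],s['ft_torque'])
ex=np.array([.9925,-.122]);ey=np.array([.122,.9925]);f=np.array([.486,-.278])
X=(P[...,:2]-f)@ex;Y=(P[...,:2]-f)@ey
m=(abs(Y)>.045)&(abs(Y)<.08)&(X>-.03)&(X<.2)&(z>.105)&(z<.4)
print('lid',m.sum(),np.polyfit(X[m],z[m],1),X[m].min(),X[m].max(),z[m].max())
b=(abs(Y)<.012)&(X>-.075)&(X<.17)&(abs(z-s['position'][2])<.02)
print('blade',b.sum(),np.polyfit(X[b],z[b],1),X[b].min(),X[b].max(),np.median(z[b]))
E
python3 lid.py t3
```

```text
[ 0.40906464 -0.27017703  0.1592572 ] [ 0.0776335   0.13022192 -1.59267727] [0.02528879 0.05326177 0.08598161]
lid 808 [-0.60349936  0.19704062] 0.020444164536443224 0.14428074501635127 0.18428735090851528
blade 356 [-0.08624817  0.16342599] -0.02510152209842211 0.10055415901599468 0.16002848740390913
```

Call:
carry_out(
  increments=[1,5.3,-0.6,8.3,0,1,6,-0.7,7.8,0,1,6.7,-0.8,7.3,0,1,7.3,-0.9,6.7,0,1,7.8,-1,6,0,1,8.3,-1,5.3,0,1,8.7,-1.1,4.5,0,1,9.2,-1.1,3.8,0],
)

```text
time: 9.2
position: [0.4676, -0.277, 0.2084]
orientation: [-0.191, -3.136, -0.0]
force: [-1.8, -0.2, -4.1]
finger_gap: 0.024
grasp_force: 60.0
```

```bash
python3 lid.py t4
```

```text
[ 0.46961757 -0.27716365  0.20902604] [-0.45444691 -0.89159022 -1.8997883 ] [-0.15752627  0.3504578  -0.11132449]
lid 281 [-0.83051602  0.31032809] -0.02996738930097855 0.147728145616132 0.3235443285341481
blade 208 [-0.00036225  0.20780166] 0.04164272966842667 0.10186468137346887 0.20766763360683424
```

Call:
carry_out(
  increments=[1,9.4,-1.2,2.9,0,1,9.6,-1.2,2.2,0,1,9.8,-1.2,1.3,0,1,9.8,-1.2,0.4,0,1,9.8,-1.2,-0.4,0,1,9.8,-1.2,-1.3,0,1,9,-1.1,-2,0,1,0,0,0,0],
)

```text
time: 10.05
position: [0.5358, -0.2852, 0.2109]
orientation: [0.19, 3.135, -0.001]
force: [-0.3, 0.4, -1.5]
finger_gap: 0.0235
grasp_force: 60.0
```

```bash
python3 lid.py t5; python3 - <<'E'
from h import *
c=snap('scene','s5');i=c['img'][80:260,80:320][:,:,::-1];cv2.imwrite('pics/s5c.png',cv2.resize(i,None,fx=3,fy=3,interpolation=2))
E
```

```text
[ 0.53520963 -0.2853074   0.2111095 ] [-0.07185346  0.29176728 -0.70292906] [ 0.06171364 -0.02456065  0.05035572]
lid 779 [-0.9980093   0.35347159] 0.001181989645860775 0.18936752808872623 0.3249316515363678
blade 173 [-0.01263639  0.21249494] 0.11545186060430578 0.16952127650680077 0.21080756813487742
```

View pics/s5c.png

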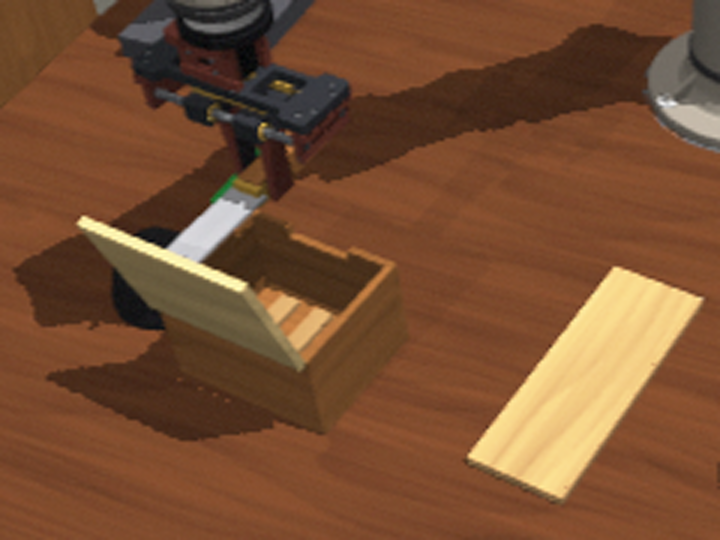

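The lid stands well past upright (its top edge runs (80,222)–(245,290)), and the box's hollow is visible; the plank is free. Retracting.

Call:
carry_out(
  increments=[1,-5,0.6,0,0,1,-15,1.8,0,0,1,-15,1.8,0,0,1,-15,1.8,0,0,1,-15,1.8,0,0,1,-20,2.4,0,0,1,-15,5,0,0,1,0,20,0,0],
)

```text
time: 10.95
position: [0.4312, -0.2519, 0.2116]
orientation: [0.2, 3.135, -0.0]
force: [0.8, 0.3, -1.2]
finger_gap: 0.0234
grasp_force: 60.0
```

Call:
carry_out(
  increments=[1,6,35,0,0,1,6,35,0,-0.01,1,6,35,0,-0.01,1,6,35,0,-0.01,1,6,35,0,0,1,6,35,0,0,1,5,22,0,0,1,3,8,0,0],
)

```text
time: 11.75
position: [0.4781, -0.0077, 0.2115]
orientation: [0.233, 3.132, 0.002]
force: [0.5, -0.6, -1.3]
finger_gap: 0.0239
grasp_force: 60.0
```

Call:
carry_out(
  increments=[1,0,0,-10,0,1,0,0,-30,0,1,0,0,-35,0,1,0,0,-30,0,1,0,0,-15,0,1,0,0,-5,0,1,0,0,0,0,1,0,0,0,0],
)

```text
time: 12.55
position: [0.4785, -0.0109, 0.0868]
orientation: [0.24, 3.131, -0.0]
force: [-0.1, -0.3, -0.1]
finger_gap: 0.0236
grasp_force: 60.0
```

```bash
python3 - <<'E'
from h import *
c=snap('top','t6');P=cloud(c);z=P[...,2];s=arm.read_state();print(s['position'],s['orientation'],s['force'])
b=(P[...,0]>.535)&(P[...,0]<.62)&(abs(P[...,1]+.02)<.05)&(z>.05)&(z<.15)
q=P[b];print(len(q),np.polyfit(q[:,0]-.56,q[:,2],1),np.median(q,0),q.min(0),q.max(0))
E
```

```text
[ 0.47873214 -0.0105848   0.0870313 ] [2.39430581e-01 3.13073882e+00 4.36864600e-04] [-0.5055739  -0.14278787 -1.13811018]Traceback (most recent call last):
  File "<stdin>", line 4, in <module>
    raise TypeError("expected non-empty vector for x")
TypeError: expected non-empty vector for x
```

Call:
carry_out(
  increments=[1,0,0,-15,0,1,0,0,-20,0,1,0,0,-12,0,1,0,0,-6,0,1,0,0,-3,0,1,0,0,-2,0,1,0,0,0,0,1,0,0,0,0],
)

```text
time: 13.4
position: [0.4784, -0.01, 0.0285]
orientation: [0.238, 3.132, 0.0]
force: [0.4, 0.7, -0.4]
finger_gap: 0.0236
grasp_force: 60.0
```

Call:
carry_out(
  increments=[1,0,0,-0.8,0,1,0,0,0,0,0,0,0,0,0,-1,0,0,0,0,-1,0,0,0,0,-1,0,0,0,0,-1,0,0,0,0,-1,0,0,0,0],
)

```text
time: 14.2
position: [0.4781, -0.01, 0.0273]
orientation: [-0.238, -3.133, 0.0]
force: [0.8, -0.0, -0.9]
finger_gap: 0.0678
grasp_force: 0.0
```

Call:
carry_out(
  increments=[-1,0,0,5,0,-1,0,0,15,0,-1,0,0,30,0,-1,0,0,40,0,-1,0,0,40,0,-1,0,0,40,0,-1,0,0,30,0,-1,0,0,0,0],
)

```text
time: 15.0
position: [0.4804, -0.0101, 0.2315]
orientation: [0.238, 3.125, 0.005]
force: [0.9, -0.5, -0.5]
finger_gap: 0.0879
grasp_force: 0.0
```

```bash
python3 - <<'E'
from h import *
c=snap('scene','s7');s=arm.read_state();print(s['position'],s['finger_gap'],s['time']);snap('wrist','w7')
P=cloud(dict(np.load('w7.npz')))
E
```

```text
[ 0.47914702 -0.0098931   0.22926969] 0.08759340976198658 15.05
```

View pics/s7.png

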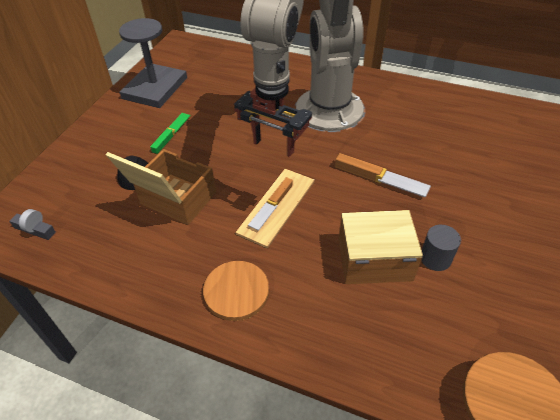

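View pics/w7.png

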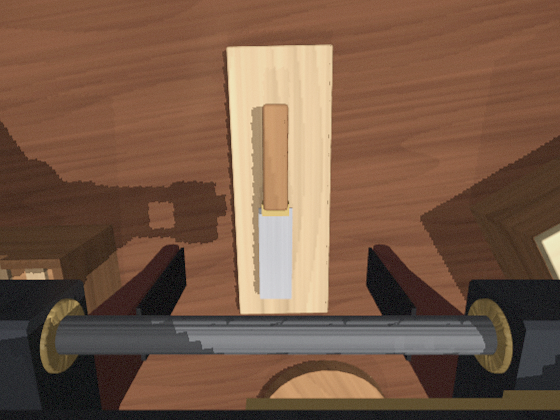

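The right box's lid stands open past upright (145,175). The spatula lies flat on the plank (270,205), and the other box, bowl, tin and board haven't moved. Handing in.

```bash
python3 -c "
from rig import arm
print(arm.hand_in())"
```

```text
the job is handed in; nothing more can be done
None
```

I levered the lid of the right box (the one beside the bowl) open with the spatula to about 105°, past upright. The spatula is back flat on the plank, the other box, bowl, tin and round board look unmoved in the last pictures, and the job was handed in at about 15 s.

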